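# Ready the offcut chest for loading: hatch latched, lid held up

## Task

Get the plywood offcut chest ready to be filled from above: first, with the lid still down, push the hatch at its end shut until it snaps home on its catch, then lift the lid to 40 degrees from shut and hold it there, steady. The lid falls if let go, so finish still holding it open; leave everything else on the table where it is.

Things in the scene. Friction and masses are not known exactly. Their poses are not given: they have to be found in the camera images.
- chest: Open-topped plywood chest fixed to the table, 220 mm deep (its x), 300 mm wide (its y), 150 mm high. Origin: centre of its underside; its +x points to the lid's hinge side (away from the robot, give or take its yaw), its +y end is closed by the hatch, z up.
- lid (a joint): Plywood lid of the chest, 220 x 300 x 9 mm, 0.3 to 0.65 kg, lying on the rim with its underside 150 mm above the table when shut. Hinge along the chest's far (+x) upper rim. rad: 0 shut, grows as its near edge rises, stop at 1.35 (77 degrees). No stay: it falls shut from any angle when let go.
- lid_hinge (a point): Middle of the lid's hinge line, at chest (110, 0, 150) mm; the line runs along the chest's y. Its axes turn with the lid.
- lid_handle (a point): Centre of the lid's steel handle: a horizontal barrel, 20 mm in diameter and 40 mm long along the chest's y (plain flat ends), on a thin 12 mm post in the middle of the lid near its near edge: 190 mm from the hinge line and 37 mm above the lid's underside (28 mm above its top face). Fixed to the lid. It can be pinched over its ends or across its diameter.
- hatch (a joint): Plywood hatch, an upright door in the chest's +y end, 190 mm long, 12 mm thick, from 14 to 145 mm above the table, hinged at the far (+x) corner. rad: 0 shut, flush with the chest's end; grows as its near edge swings out to chest +y; stop 1.5. A weak spring keeps it ajar until, over the last 15 mm, a sprung roller catch resists with 3 to 6 N, then snaps it home to 0.
- hatch_hinge (a point): On the hatch's upright hinge line, at chest (95, 150) mm, 80 mm above the table. The line lies in the hatch's outer face. Its axes turn with the hatch and equal the chest's when it is shut: from the hinge the hatch runs along its -x, the outer face looks to its +y.
- hatch_edge (a point): Upper free corner of the hatch's outer face, 190 mm from the hinge line, 145 mm above the table. A small pull knob stands 20 mm out of the outer face, 150 mm from the hinge, 48 to 70 mm above the table.
- tape: Bystander, to be left alone: ring of paper tape, 90 mm across, 24 mm high. Origin: underside centre.
- glue: Bystander, to be left alone: white glue bottle, 52 mm across, 120 mm high. Origin: underside centre.
- scissors: Bystander, to be left alone: scissors lying flat, 180 mm long, 10 mm high; origin near the pivot, blades along its +x
- screwdriver: Bystander, to be left alone: screwdriver lying flat, about 200 mm long. Origin: underside, handle to its -x.
- brush_cup: Bystander, to be left alone: white ceramic cup, 76 mm across, 90 mm high, brushes in it reach 160 mm. Origin: underside centre.
- paint_can: Bystander, to be left alone: closed paint can, 74 mm across, 100 mm high. Origin: underside centre.
- offcut: Bystander, to be left alone: loose wooden offcut 50 x 110 x 22 mm. Origin: underside centre.

How it is judged:
By the outcome, as a careful person would: the job done as asked, in the order asked, and still so for the second after the job is handed in, while the arm keeps its last pose, push and grip.
It also fails if it takes over 48 s, if anything falls off the work surface, if the arm or the gripper's body presses on something with over 40 N, if the wrist force passes 120 N, or if a joint passes its speed limit or range.

## Robot

A 6-joint arm with a two-finger parallel gripper is mounted at the origin on the work surface. World frame = base frame: x ahead of the robot, y to its left, z up, the work surface at z = 0. Lengths are in m, angles in rad, forces in N, time in s.
With the tool pointing down it reaches from about 0.35 to 1 m from the base axis. Payload 7.1 kg.
Tool frame: the origin (TCP) lies between the finger pads; the fingertips stand 22 mm ahead of it and the grasp point (between the pads) lies 3 mm ahead of it; z points along the fingers, y is the line along which they close (so a half turn about z gives the same grasp; the last joint's range is limited). The gripper opens to 85 mm and grips with 20 to 120 N. Pads are 22 mm wide; open, the fingers measure 114 mm over their backs; the gripper's body (76 mm by 85 mm) begins 54 mm behind the grasp point. The pads swing forward as they close: fully open they stand 13 mm farther back than shut.
Start: joints at [-1.172, 0.423, 1.63, -0, 1.089, -0.019], TCP at [0.254, -0.571, 0.253] pointing down, gripper open.
Joint ranges: [-3, 3], [-0.9, 2.11], [0.09, 2.58], [-1.31, 4.45], [0.11, 2.69], [-2.54, 2.54]. Speed limits (rad/s): [2.39, 2.39, 3.01, 3.14, 3.14, 3.14].

## Interface

Orientations are given as a rotation vector (axis times angle).
In Python, from rig import manip gives the robot as it stands. The module is installed in compiled form; this text tells all that it offers. Calls block until the motion is done:
- manip.move_to(position, orientation): joint-space move of the TCP to a pose.
- manip.servo_line(position, orientation=None, rate=0.15): straight line of the TCP; orientation=None keeps the orientation; rate is the mean speed in m/s.
- manip.set_joints(angles): joint-space move.
- manip.command_gripper(opening, f_grip=None): finger opening in m; f_grip is the grip in N (None keeps the last); returns when the fingers have stopped.
- manip.hold(seconds).
- manip.solve_ik(position, orientation): joint angles nearest the present ones, or None.
- manip.camera(name): name is "scene" or "top" or "wrist"; returns a dict with "image" (480x640x3 uint8, red, green, blue), "fx", "fy", "cx", "cy" (pixels), "cam_to_world" (4x4, takes a point from camera to world coordinates); the wrist camera has in their place "mount" (4x4, takes a point from camera to tool coordinates, whose origin is the TCP and whose axes are the flange's). Camera axes: x right, y down, z forward; pixel columns grow to the right and rows downward; lengths in m; the calibration is good to about 2 mm. The wrist camera is an equidistant fisheye: a pixel r from the principal point sees the ray r / f radians off the axis. A picture is of the moment at which its call begins: read the wrist's pose just before it. There is no depth.
A pose or a line that the arm cannot do raises manip.IKError and nothing moves.
- manip.sign_off(): hands the job in; it is judged then, once.
Readings, each from a call of its own:
- manip.get_time(): time.
- manip.get_joint_positions(): joint angles.
- manip.get_joint_vel(): joint speeds.
- manip.get_tau(): joint torques, N m.
- manip.get_position(): TCP position.
- manip.get_ee_rot(): TCP orientation.
- manip.get_contact_force(): force on the tool from outside, world axes, zero at the start.
- manip.get_torque(): the same for the moment, N m.
- manip.get_width(): finger opening in m.
- manip.get_grip_force(): force on a finger pad.
Only numpy, scipy, OpenCV 4.12 (cv2) and the standard library are available. Lean on these libraries where they do the work, as an engineer would, in place of code of your own. Each camera call takes 0.05 s, during which the arm holds its last target. There are 200 camera calls.

## Working session

There is one attempt and no reset: what is moved stays moved. The work goes in short steps, each a Python script; the robot and the scene stay as the last script left them, time stands still between calls to the robot, and variables do not carry over. Pictures are saved under pics/ and viewed, at most 10 in all, crops included, and the job is handed in when it is done.

```bash
mkdir -p pics
python3 - <<'E'
from rig import manip
import cv2,numpy as np
np.set_printoptions(precision=4,suppress=True)
for n in("scene","top"):
    c=manip.camera(n); cv2.imwrite(f"pics/{n}0.png",c["image"][:,:,::-1]); print(n,c["fx"],c["fy"],c["cx"],c["cy"]);print(c["cam_to_world"])
print(manip.get_time(),manip.get_ee_rot())
E
```

```text
scene 537.9118769894338 537.9118769894338 320.51891071732007 236.91147480101853
[[ 0.6031  0.572  -0.5559  1.3172]
 [ 0.7976 -0.4245  0.4285 -0.5049]
 [ 0.0092 -0.7019 -0.7123  1.0298]
 [ 0.      0.      0.      1.    ]]
top 534.5409256670043 534.5409256670043 319.83900961276527 229.00032483894995
[[ 0.0007 -0.9976  0.0685  0.5088]
 [-0.9999 -0.0016 -0.0123  0.0337]
 [ 0.0124 -0.0685 -0.9976  1.2533]
 [ 0.      0.      0.      1.    ]]
0.1 [-3.072  -0.6512  0.0004]
```

View pics/scene0.png

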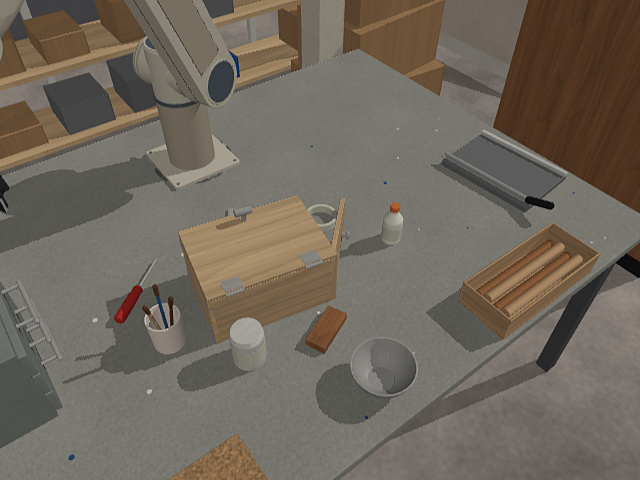

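View pics/top0.png

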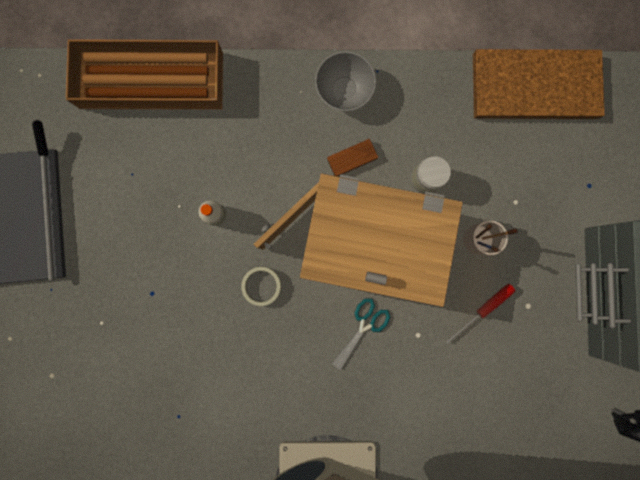

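The scene view shows the chest with its lid down and the hatch ajar on the +y side, next to the tape (320,215) and the glue (392,225). In the top view the lid corners are near (320,176), (462,200), (444,304) and (302,276). The handle is near (377,278). The hatch top runs from (320,186) to (257,246).

```bash
cat > h.py <<'E'
import numpy as np,cv2
from scipy.spatial.transform import Rotation as R
np.set_printoptions(precision=4,suppress=True)
def ray(c,uv,z):
    M=c["cam_to_world"]; d=M[:3,:3]@[(uv[0]-c["cx"])/c["fx"],(uv[1]-c["cy"])/c["fy"],1]
    return M[:3,3]+d*(z-M[2,3])/d[2]
def proj(c,p):
    M=c["cam_to_world"]; q=M[:3,:3].T@(np.asarray(p)-M[:3,3]); return [c["fx"]*q[0]/q[2]+c["cx"],c["fy"]*q[1]/q[2]+c["cy"]]
E
python3 - <<'E'
from rig import manip
from h import *
c=manip.camera("top");s=manip.camera("scene")
def sub(c,pts):
    g=cv2.cvtColor(c["image"],cv2.COLOR_RGB2GRAY)
    return cv2.cornerSubPix(g,np.float32(pts).reshape(-1,1,2),(4,4),(-1,-1),(3,50,.01)).reshape(-1,2)
P=sub(c,[(320,176),(462,200),(444,304),(302,276)]);print(P)
W=np.array([ray(c,p,.159) for p in P]);print("top FL FR NR NL",W[:,:2])
for i in range(4):print(np.linalg.norm(W[i]-W[(i+1)%4]))
S=sub(s,[(338,249),(213,306),(180,236),(296,197)]);print(S)
V=np.array([ray(s,p,.159) for p in S]);print("scene FL FR NR NL",V[:,:2])
a=W[0]-W[1]+W[3]-W[2]; b=W[0]-W[3]+W[1]-W[2]
print("yaw from y,x",np.arctan2(-a[0],a[1]),np.arctan2(b[1],b[0]),"centre",W.mean(0),V.mean(0))
print("hatch free",ray(c,(257,246),.145),ray(s,(342,200),.145),"handle",ray(c,(377,278),.19),ray(s,(241,212),.19))
for n,uv,z in(("glue",(207,210),.12),("tape",(262,287),.012)):print(n,ray(c,uv,z))
big=cv2.resize(c["image"][160:320,190:470],None,fx=2.8,fy=2.8,interpolation=cv2.INTER_CUBIC);cv2.imwrite("pics/crop.png",big[:,:,::-1])
E
```

```text
[[320.0225 172.7117]
 [461.5696 201.5971]
 [442.2383 306.6296]
 [299.2622 276.2517]]
top FL FR NR NL [[ 0.7006  0.0199]
 [ 0.6412 -0.2726]
 [ 0.4259 -0.2293]
 [ 0.4874  0.0621]]
0.29849990052640213
0.21967754875572265
0.2978396934871672
0.21738554789661685
[[338. 249.]
 [213. 306.]
 [180. 236.]
 [296. 197.]]
scene FL FR NR NL [[ 0.6908  0.0274]
 [ 0.6643 -0.2726]
 [ 0.4452 -0.2354]
 [ 0.4922  0.0535]]
yaw from y,x -0.2042431201247833 -0.1968446451988967 centre [ 0.5638 -0.105   0.159 ] [ 0.5731 -0.1068  0.159 ]
hatch free [0.5495 0.1502 0.145 ] [0.5559 0.1476 0.145 ] handle [ 0.4846 -0.0929  0.19  ] [ 0.4892 -0.0977  0.19  ]
glue [0.6268 0.2596 0.12  ]
tape [0.4598 0.1518 0.012 ]
```

View pics/crop.png

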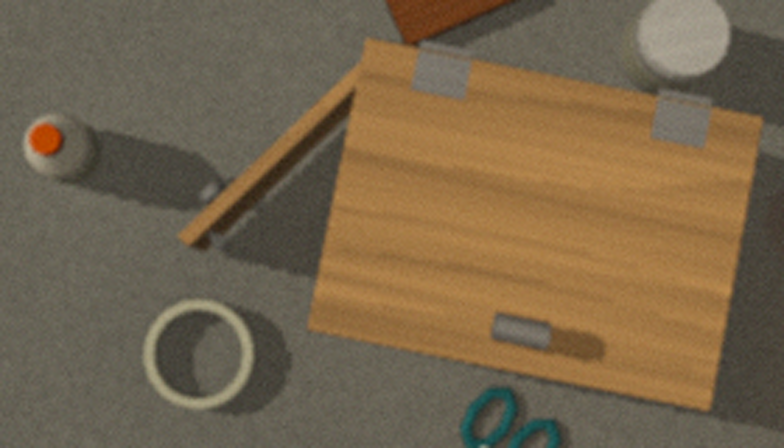

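The crop confirms the corners: chest centre ≈ (0.5645, -0.1045), yaw ≈ -0.20. The hatch's free outer corner is at crop (181,238), which is about 0.57 rad open. The handle is at crop (521,331).

Next I'll plan the push with closed fingers, above the knob and with the fingertip leading.

```bash
cat >> h.py <<'E'
C=np.array([.5645,-.1045,0]); YAW=-.20
def chest(p): return C+R.from_euler('z',YAW).apply(p)
def push(th,off,tilt=.26,sgn=1,r=.165,z=.105):
    """TCP pose whose leading lower finger edge stands off the hatch face by off, hatch at th"""
    H=R.from_euler('z',YAW-th)
    tz=np.array([0,-np.sin(tilt),-np.cos(tilt)]); lead=np.array([0,-np.cos(tilt),np.sin(tilt)]); tx=lead*sgn
    A=H.as_matrix()@np.c_[tx,np.cross(tz,tx),tz]
    E=chest([.095,.150,0])+H.apply([-r,off,z])
    return E-H.apply(.022*tz+.011*lead),R.from_matrix(A).as_rotvec()
def lift(a,p0,sgn=1,tilt0=0.):
    """TCP pose after turning the lid by a from the pose gripped at p0 (tool y along chest y)"""
    B=R.from_euler('z',YAW)
    Q=B*R.from_euler('y',a)*B.inv()   # +y turn lifts the -x side
    hinge=chest([.110,0,.150])
    tz=np.array([-np.sin(tilt0),0,-np.cos(tilt0)]); ty=np.array([0,sgn,0]); A=B.as_matrix()@np.c_[np.cross(ty,tz),ty,tz]
    return hinge+Q.apply(np.asarray(p0)-hinge),(Q*R.from_matrix(A)).as_rotvec()
E
python3 - <<'E'
from rig import manip
from h import *
for s in(1,-1):
    for th,off in((.6,.03),(.3,0),(0,0)):
        p,o=push(th,off,sgn=s); print(s,th,p,manip.solve_ik(p,o))
    h=chest([-.08,0,.190])
    for a in(0,.35,.7): p,o=lift(a,h,s); print("lift",s,a,p,manip.solve_ik(p,o))
print("handle",h,lift(.7,h)[0])
E
```

```text
1 0.6 [0.6057 0.1742 0.1234] [ 0.3117  0.6839  1.5388 -0.1248  1.1558 -1.9659]
1 0.3 [0.5504 0.117  0.1234] [ 0.2791  0.586   1.739  -0.2174  1.0121 -2.2288]
1 0 [0.5289 0.0724 0.1234] [ 0.2357  0.5293  1.8541 -0.3039  0.893  -2.4985]
lift 1 0 [ 0.4861 -0.0886  0.19  ] [-0.2044  0.3244  1.9637 -0.      0.8536 -1.5752]
lift 1 0.35 [ 0.5108 -0.0936  0.2527] [-0.2035  0.4283  1.6667 -0.0012  1.3965 -1.5739]
lift 1 0.7 [ 0.5551 -0.1026  0.303 ] [-0.2029  0.6153  1.345  -0.002   1.8812 -1.5736]
-1 0.6 [0.6057 0.1742 0.1234] [ 0.3117  0.6839  1.5388 -0.1248  1.1558  1.1757]
-1 0.3 [0.5504 0.117  0.1234] [ 0.2791  0.586   1.739  -0.2174  1.0121  0.9128]
-1 0 [0.5289 0.0724 0.1234] [ 0.2357  0.5293  1.8541 -0.3039  0.893   0.6431]
lift -1 0 [ 0.4861 -0.0886  0.19  ] [-0.2044  0.3244  1.9637  0.      0.8536  1.5664]
lift -1 0.35 [ 0.5108 -0.0936  0.2527] [-0.2035  0.4283  1.6667 -0.0012  1.3965  1.5677]
lift -1 0.7 [ 0.5551 -0.1026  0.303 ] [-0.2029  0.6153  1.345  -0.002   1.8812  1.568 ]
handle [ 0.4861 -0.0886  0.19  ] [ 0.5551 -0.1026  0.303 ]
```

Run:
```python
from rig import manip
from h import *
manip.command_gripper(0.0,40)
p,o=push(.62,.025,sgn=-1)
manip.move_to(p+[0,0,.2],o); print(manip.get_time(),manip.get_contact_force())
manip.servo_line(p,o,rate=.2); print(manip.get_time(),manip.get_contact_force(),manip.get_width())
for th,off in((.60,.008),(.5,0),(.4,0),(.3,0),(.2,0),(.12,0)):
    p,o=push(th,off,sgn=-1); manip.servo_line(p,o,rate=.1); print(th,manip.get_contact_force())
for n in("top",):
    c=manip.camera(n); cv2.imwrite(f"pics/{n}1.png",cv2.resize(c["image"][150:330,190:430],None,fx=2.5,fy=2.5)[:,:,::-1])
print(manip.get_time())
```

```text
3.8667 [ 0.1292  0.1677 -0.5653]
5.0167 [-0.5197 -0.3766  0.2058] -0.00016021248852273796
0.6 [0.1185 0.4856 1.1272]
0.5 [-0.3278  0.4841  0.1373]
0.4 [-0.0714  0.5669  0.6247]
0.3 [-0.3241 -0.4995  0.0754]
0.2 [0.949  0.6496 0.1701]
0.12 [ 1.0202  1.651  -0.2202]
7.0417
```

View pics/top1.png

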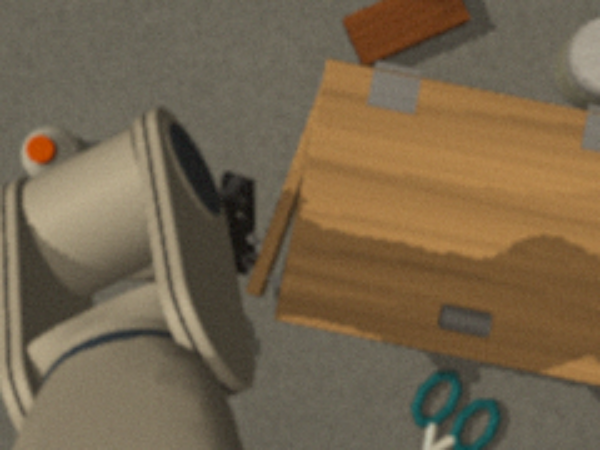

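The hatch now stands only about 0.1 rad open, with its free end at crop (258,290) and the fingers on its face. I'll press on through the catch in small steps.

Run:
```python
from rig import manip
from h import *
n=chest([0,1,0])-C
def f(): return np.mean([manip.get_contact_force()@n for _ in range(3)])
for th,off in[(.09,0),(.06,0),(.04,0),(.025,0),(.012,0),(0,0)]+[(0,-.001*k) for k in range(1,13)]:
    p,o=push(th,off,sgn=-1); manip.servo_line(p,o,rate=.04); F=f(); print(th,off,round(F,2),manip.get_position()-p)
    if F>14: break
manip.hold(.1)
print(manip.get_time(),f())
s=manip.camera("scene"); cv2.imwrite("pics/s1.png",cv2.resize(s["image"][170:350,160:400],None,fx=2.5,fy=2.5)[:,:,::-1])
```

```text
0.09 0 0.42 [0.0002 0.0002 0.    ]
0.06 0 0.02 [-0. -0.  0.]
0.04 0 3.78 [0.0003 0.0005 0.0001]
0.025 0 6.6 [0.0004 0.0008 0.0001]
0.012 0 6.08 [0.0003 0.0008 0.0001]
0 0 4.96 [0.0002 0.0004 0.0001]
0 -0.001 4.15 [ 0.0001 -0.      0.0001]
0 -0.002 2.44 [-0.0001 -0.0003  0.    ]
0 -0.003 0.67 [-0.0001 -0.0003 -0.    ]
0 -0.004 -0.07 [-0.0002 -0.0002 -0.0001]
0 -0.005 4.22 [-0.      0.0004 -0.    ]
0 -0.006 7.63 [ 0.0002  0.0011 -0.    ]
0 -0.007 12.31 [ 0.0004  0.0019 -0.    ]
0 -0.008 16.44 [0.0006 0.0027 0.    ]
10.6917 16.602998857713843
```

View pics/s1.png

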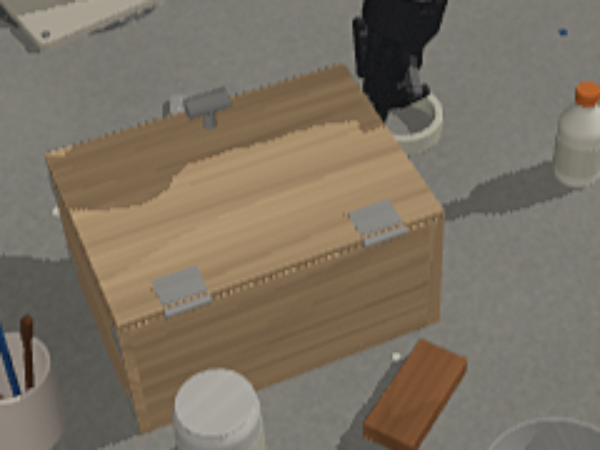

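The scene crop shows the hatch flush with the chest end at about (440,215)-(440,320). The force rose, vanished at the snap, then hit the hard stop, so it's home. Next I'll retreat, hover over the handle and check it with the wrist camera.

Run:
```python
from rig import manip
from h import *
p,o=push(0,.03,sgn=-1); manip.servo_line(p,o,rate=.15)
manip.servo_line(p+[0,0,.14],o,rate=.25)
h=chest([-.08,0,.187])
q,o=lift(0,h,-1); manip.move_to(q+[0,0,.11],o); manip.command_gripper(.085)
P=manip.get_position();O=manip.get_ee_rot()
w=manip.camera("wrist"); cv2.imwrite("pics/w1.png",w["image"][:,:,::-1])
print(manip.get_time(),P,O,w["fx"],w["cx"],w["cy"]);print(w["mount"])
s=manip.camera("scene");cv2.imwrite("pics/s2.png",s["image"][:,:,::-1])
np.savez("w1.npz",img=w["image"],P=P,O=O,fx=w["fx"],cx=w["cx"],cy=w["cy"],mount=w["mount"])
```

```text
13.6083 [ 0.4861 -0.0886  0.2971] [ 3.1259 -0.3138  0.0002] 371.64829954431775 321.09305702488257 242.4232200220997
[[ 0.0001 -0.9575 -0.2884  0.0732]
 [ 1.      0.0001  0.      0.0006]
 [-0.     -0.2884  0.9575 -0.1208]
 [ 0.      0.      0.      1.    ]]
```

View pics/w1.png

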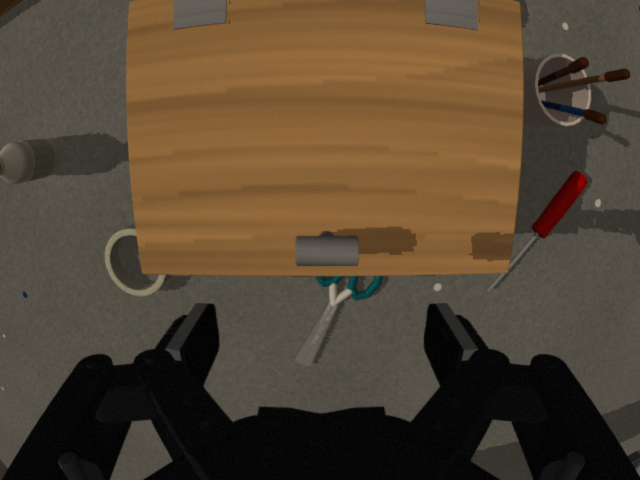

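The wrist view shows the barrel at x 296–358, y 236–266, centred near (327,251). The lid's near corners are at about (141,275) and (509,273).

Run:
```python
from h import *
d=np.load("w1.npz");Rm=R.from_rotvec(d["O"]).as_matrix();M=d["mount"]
def wr(uv,z):
    v=np.array(uv)-[d["cx"],d["cy"]];r=np.hypot(*v);t=r/d["fx"]
    ray=np.r_[v/r*np.sin(t),np.cos(t)]; D=Rm@M[:3,:3]@ray;o=d["P"]+Rm@M[:3,3]; return o+D*(z-o[2])/D[2]
l=lambda p:R.from_euler('z',-YAW).apply(p-C)
h=wr((327,251),.187);print("handle",h,l(h))
a,b,c1,c2=[wr(u,.159) for u in((141,274),(510,273),(128,60),(523,60))]
print(l(a),l(b),l(c1),l(c2),np.linalg.norm(a-b)); print("yaw",np.arctan2(-(a-b)[0],(a-b)[1]))
```

```text
handle [ 0.483  -0.0925  0.187 ] [-0.0822 -0.0045  0.187 ]
[-0.1117  0.1462  0.159 ] [-0.111  -0.1559  0.159 ] [0.0579 0.144  0.159 ] [ 0.0592 -0.1532  0.159 ] 0.3020783244818212
yaw -0.1978494228645511
```

```bash
sed -i 's/^C=.*/C=np.array([.5645,-.1045,0])+R.from_euler("z",-.2).apply([-.0020,-.0045,0]); YAW=-.20/;s/; YAW=-.20$/; YAW=-.20/' h.py
python3 - <<'E'
from rig import manip
from h import *
p0=chest([-.08,0,.190]); print(p0)
p,o=lift(0,p0,-1); manip.servo_line(p,o,rate=.12); print(manip.get_time(),manip.get_contact_force())
manip.command_gripper(0.03,60); print(manip.get_width(),manip.get_grip_force(),manip.get_contact_force(),manip.get_time())
for a in np.linspace(.07,.28,4):
    p,o=lift(a,p0,-1); manip.servo_line(p,o,rate=.08); print(round(a,2),manip.get_contact_force(),manip.get_torque(),manip.get_position()-p)
print(manip.get_width(),manip.get_grip_force(),manip.get_time())
s=manip.camera("scene");cv2.imwrite("pics/s3.png",cv2.resize(s["image"][100:350,130:430],None,fx=2,fy=2)[:,:,::-1])
E
```

```text
[ 0.4832 -0.0926  0.19  ]
14.7 [ 1.1741  0.0171 -0.6486]
0.03888323557439 60.66677927970886 [-0.7636  5.9026  6.3909] 15.1917
0.07 [ 1.8511  4.234  -3.4759] [ 0.9304 -0.4333  0.069 ] [0.0002 0.0009 0.    ]
0.14 [ 0.6137  4.9572 -2.71  ] [ 0.8175 -0.374  -0.0483] [ 0.0001  0.0009 -0.0001]
0.21 [ 0.1533  4.9781 -2.543 ] [ 0.8667 -0.3545 -0.2414] [ 0.      0.001  -0.0002]
0.28 [-0.1449  5.3438 -1.5694] [ 0.8058 -0.3373 -0.2428] [-0.0001  0.0009 -0.0001]
0.03900267811542594 61.584659814834595 16.4583
```

View pics/s3.png

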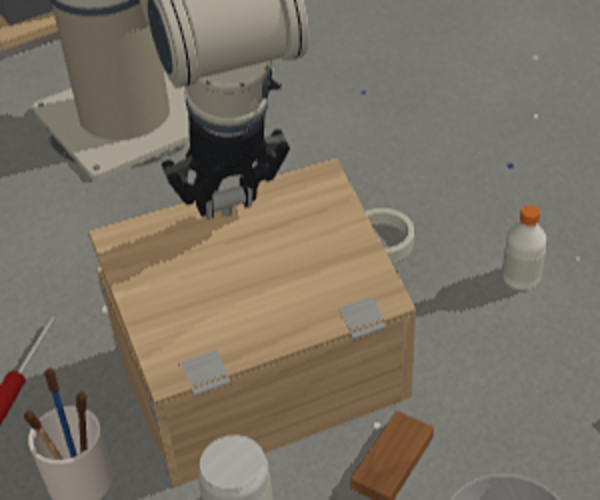

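The lid is rising: the barrel is held between the pads at (228,198), the near edge is off the rim, and the hatch is still flush. I'll continue to 40°, then check the angle from the lid's near corners in the scene view.

Run:
```python
from rig import manip
from h import *
p0=chest([-.08,0,.190])
for a in np.linspace(.35,.698,6):
    p,o=lift(a,p0,-1); manip.servo_line(p,o,rate=.08)
manip.hold(.3)
print(manip.get_contact_force(),manip.get_position()-p,manip.get_width(),manip.get_grip_force(),manip.get_time())
s=manip.camera("scene")
def corner(a,y,x=-.22,z=.009):
    Q=R.from_euler('y',a); return proj(s,chest(np.array([.11,0,.15])+Q.apply([x,y,z])))
y0=100;x0=130
for a in np.radians([38,40,42]): print(np.degrees(a),[[round((u-x0)*2,1),round((v-y0)*2,1)] for u,v in(corner(a,.15),corner(a,-.15))])
print([[(u-x0)*2,(v-y0)*2] for u,v in(corner(0,.15,0),corner(0,-.15,0))])
cv2.imwrite("pics/s4.png",cv2.resize(s["image"][y0:y0+250,x0:x0+300],None,fx=2,fy=2)[:,:,::-1])
```

```text
[-2.1032  6.7824  0.9426] [-0.0003  0.0011  0.0003] 0.03860175575160969 61.72711372375488 18.7083
38.0 [[np.float64(348.7), np.float64(125.0)], [np.float64(82.7), np.float64(200.8)]]
40.0 [[np.float64(350.5), np.float64(123.4)], [np.float64(82.9), np.float64(199.6)]]
42.0 [[np.float64(352.5), np.float64(122.0)], [np.float64(83.2), np.float64(198.6)]]
[[np.float64(413.098641789722), np.float64(306.7157156617236)], [np.float64(149.93827153145503), np.float64(398.67205464310825)]]
```

View pics/s4.png

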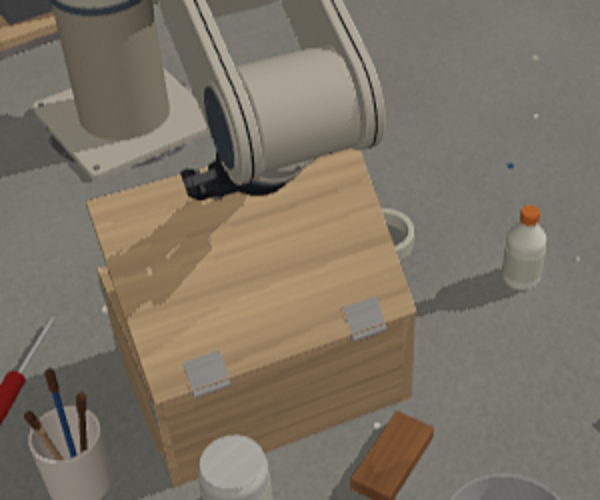

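The left lid corner is seen at (88,203) against a predicted (83,200). The hinge corner is shifted by about the same (+5,+4), so this fits 40°, but the scene view is not very sensitive to the angle. I'll do one check from the top camera.

Run:
```python
from rig import manip
from h import *
c=manip.camera("top")
x0,y0,k=280,150,3
for a in np.radians([0,36,40,44]):
    Q=R.from_euler('y',a)
    print(round(np.degrees(a)),[np.round((np.array(proj(c,chest(np.array([.11,0,.15])+Q.apply([x,y,.009]))))-[x0,y0])*k,1).tolist() for x,y in((-.22,-.15),(-.22,.15),(0,-.15))])
cv2.imwrite("pics/t4.png",cv2.resize(c["image"][y0:y0+180,x0:x0+220],None,fx=k,fy=k,interpolation=cv2.INTER_CUBIC)[:,:,::-1])
print(manip.get_time(),manip.get_contact_force())
```

```text
0 [[493.2, 472.6], [60.4, 384.3], [551.7, 157.1]]
36 [[559.5, 411.5], [71.1, 311.9], [552.4, 149.9]]
40 [[568.1, 395.8], [74.1, 295.1], [552.3, 149.3]]
44 [[576.9, 378.4], [77.5, 276.6], [552.3, 148.7]]
18.8083 [-2.0723  5.078   2.7698]
```

View pics/t4.png

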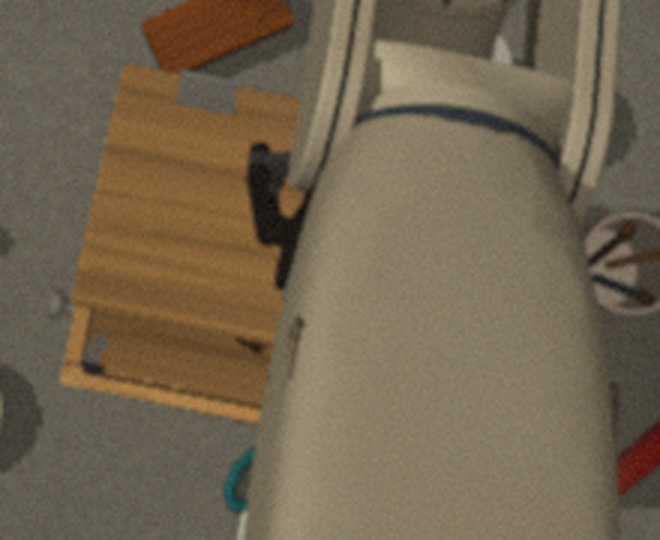

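The top view puts the lid's near-left corner at about (73,298). The prediction for 40° is (74,295) for the top edge and a few pixels lower for the underside edge, so the lid is within about 1° of 40°. The hatch lies flush, with only its knob showing at (55,302). I'm handing the job in.

```bash
python3 -c "
from rig import manip
print(manip.get_joint_vel().round(4) if hasattr(manip.get_joint_vel(),'round') else manip.get_joint_vel()); print(manip.sign_off(),manip.get_time())"
```

```text
[-0.0013  0.0011  0.0007  0.0001  0.0019  0.0001]
the job is handed in; nothing more can be done
the job is handed in; nothing more can be done
```

The hatch is snapped shut on its catch, the gripper is holding the lid steady at 40° (within about 1° by the top camera), nothing else on the table was touched, and the job was handed in at about 19 s.

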